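Thread the cleaned paper-feed parts onto the printer service stands

ROBOT

A 7-joint arm with a two-finger parallel gripper is mounted at the origin on the work surface. World frame = base frame: x ahead of the robot, y to its left, z up, the work surface at z = 0. Lengths are in m, angles in rad, forces in N, time in s.
With the tool pointing down it reaches from about 0.4 to 0.875 m from the base axis. Payload 6.5 kg.
Tool frame: the origin (TCP) lies between the finger pads; the fingertips stand 14 mm ahead of it and the grasp point (between the pads) lies 5 mm behind it (tcp_to_tips is the distance from the TCP to the fingertips, in m); z points along the fingers, y is the line along which they close (so a half turn about z gives the same grasp; the last joint's range is limited). The gripper opens to 88 mm and grips with 3 to 60 N. Pads are 18 mm wide; open, the fingers measure 123 mm over their backs; the gripper's body (75 mm by 187 mm) begins 45 mm behind the grasp point.
Start: joints at [1.234, 0.536, -0.004, 1.538, 0.003, 1.067, -0.071], TCP at [0.174, -0.626, 0.253] pointing down, gripper open.
Joint ranges: [-2.7, 2.7], [-0.37, 2.16], [-1.27, 1.26], [0.24, 2.4], [-1.31, 4.45], [0.19, 1.91], [-2.76, 2.76]. Speed limits (rad/s): [2.39, 2.39, 3.14, 3.14, 3.14, 3.14, 3.14].

INTERFACE

Orientations are given as a unit quaternion [w, x, y, z].
In Python, from bench import observe, camera, hand_in, look_for, silhouettes, tcp_to_tips gives the robot as it stands.
- The arm moves only by the shell command python3 -m handwheel 'ROWS'. ROWS is JSON, a list of rows, each an object with "offset": the shift along the tool's x, y, z in cm, a list of three; "twist": the turn, a rotation vector about the tool's x, y, z in rad, a list of three; "grip": the closure, from -1 (fully open) to 1 (shut). In form: [{"offset": [x, y, z], "twist": [ax, ay, az], "grip": grip}, ...]. A call has 1 to 12 rows; each row shifts and turns the commanded pose from where the row before left it, along the tool's axes as they then stand; what a row does not reach is not made up. A row lasts 1/8 s, in which the tool goes at most 62.5 mm and 10.7 degrees, less where a joint would pass 70% of its speed; a pose out of reach is approached as far as the arm can. A call is refused whole if a number of a shift passes 6.25 or a number of a turn 0.188, either way. A call with a gripper value outside its range is refused whole. The fingers move at their own pace and stop on an object; the grip force is fixed at half the most. Time passes only in rows, so rows that do not move let the fingers close. It gives the time, the measured TCP pose, the force, the opening and the grip force at its end, in the units of the state.
- observe(): the state, without advancing time (a new reading comes with each control period).
- camera(name): name is "side" or "top" or "wrist"; returns a dict with "color" (420x560x3 uint8, red, green, blue), "camera_matrix" (3x3 intrinsics, pixels), "R" (3x3) and "t" (3): a world point X has camera coordinates R X + t. Camera axes: x right, y down, z forward; pixel columns grow to the right and rows downward; lengths in m; the calibration is good to about 2 mm. A picture is of the moment at which its call begins. There is no depth.
- hand_in(): hands the job in; it is judged then, once.
Trained networks look in a picture, given as the dict that the camera call returned (one of the last four; its "shot" number tells which), for a name from the list of things; names that differ only in an ending like _2 or _b are one class to them, and where a whole thing is asked for, a point or a joint stands for the part that bears it (a point fixed in the world has none). Each returns a list of dicts, best first, with "p" (0 to 1); they miss things now and then, are a little off and sometimes report something else, mostly with a low value. They report only what shows in the picture. A call takes as long as a camera call.
- look_for(picture, label): "xy" ([column, row] as shares, 0 to 1, of the picture: columns of its width, rows of its height, amid what is visible of it).
- silhouettes(picture, label): "mask" (420x560 bool, what is visible of it) and "xy" ([column, row] as shares, 0 to 1, of the picture: columns of its width, rows of its height, amid what is visible of it).
The state is a dict: "time_s": time; "joint_positions": joint angles; "joint_vel": joint speeds; "tau": joint torques, N m; "tcp_pos": TCP position; "tcp_rot": TCP orientation; "contact_force": force on the tool from outside, world axes, zero at the start; "torque": the same for the moment, N m; "grip_width": finger opening in m; "gripper_force": force on a finger pad.
Only numpy, scipy, OpenCV 4.12 (cv2) and the standard library are available. Lean on these libraries where they do the work, as an engineer would, in place of code of your own. Each camera call takes 0.05 s, during which the arm holds its last target. There are 200 camera calls.

TASK

Put the printer's cleaned paper-feed parts back on the two service stands. On the tall stud (the one on the square base) thread the big gear first, then the metal spacer sleeve, then the small gear on top; on the short stud (round base) put the rubber feed roller. Every part should sit all the way down, flat on the base or on the part beneath it, and be let go.

Things in the scene. Friction and masses are not known exactly. Their poses are not given: they have to be found in the camera images.
- big_gear_mid (a point): Big gear: grey plastic spur gear, 62 mm across the teeth, 16 mm thick, five dark dots on its face. A straight bore of 18 mm runs right through along its axis (own z). It starts lying flat on the table, bore upright. The point given is its centre, half-way up, on the bore's axis.
- small_gear_mid (a point): Small gear: grey plastic spur gear, 44 mm across the teeth, 16 mm thick, plain face. A straight bore of 18 mm runs right through along its axis (own z). It starts lying flat on the table, bore upright. The point given is its centre, half-way up, on the bore's axis.
- sleeve_mid (a point): Spacer sleeve: bare steel ring, 30 mm outer diameter, 20 mm tall, 6 mm wall. A straight bore of 18 mm runs right through along its axis (own z). It starts lying flat on the table, bore upright. The point given is its centre, half-way up, on the bore's axis.
- roller_mid (a point): Feed roller: black rubber tube, 38 mm outer diameter, 30 mm tall. A straight bore of 18 mm runs right through along its axis (own z). It starts lying flat on the table, bore upright. The point given is its centre, half-way up, on the bore's axis.
- tall_stand: Tall stand, fixed to the table: a square dark steel base 72 x 72 mm and 12 mm thick with an upright brass stud in its middle, 10 mm in diameter, rising 48 mm above the base's top (tip 60 mm above the table); the stud's last 7 mm taper to a 4 mm tip. Origin: centre of the base's underside, on the table, on the stud's axis; z up along the stud.
- short_stand: Short stand, fixed to the table: a round dark steel base 72 mm in diameter and 12 mm thick with an upright brass stud in its middle, 10 mm in diameter, rising 26 mm above the base's top (tip 38 mm above the table); the stud's last 7 mm taper to a 4 mm tip. Origin: centre of the base's underside, on the table, on the stud's axis; z up along the stud.

How it is judged:
By the outcome, as a careful person would: the job done as asked, in the order asked, and still so for the second after the job is handed in, with the robot touching nothing.
It also fails if it takes over 109 s, if anything falls off the work surface, if the arm or the gripper's body presses on something with over 40 N, if the wrist force passes 120 N, or if a joint passes its speed limit or range.

## Working session

There is one attempt and no reset: what is moved stays moved. The work goes in short steps, Python scripts to look and compute and a shell command to move; the robot and the scene stay as the last step left them, time stands still between calls to the robot, and variables do not carry over. Pictures are saved under pics/ and viewed, at most 14 in all, crops included, and the job is handed in when it is done.

```bash
ls; mkdir -p pics
cat > h.py <<'E'
import numpy as np, cv2
from bench import observe, camera, look_for, silhouettes, tcp_to_tips
def save(p,n): cv2.imwrite('pics/'+n,cv2.cvtColor(p['color'],cv2.COLOR_RGB2BGR))
def P(p): return np.array(p['camera_matrix'])@np.c_[np.array(p['R']),np.array(p['t'])]
def ray(p,uv):
    R=np.array(p['R']);t=np.array(p['t']);d=R.T@np.linalg.inv(p['camera_matrix'])@[uv[0],uv[1],1]
    return -R.T@t,d
def atz(p,uv,z):
    c,d=ray(p,uv);return c+d*(z-c[2])/d[2]
def tri(a,ua,b,ub):
    X=cv2.triangulatePoints(P(a),P(b),np.float64(ua).reshape(2,1),np.float64(ub).reshape(2,1));return (X[:3]/X[3]).ravel()
E
python3 - <<'E'
from h import *
s=observe();print(s['tcp_pos'],s['tcp_rot'],s['time_s'],s['contact_force'],s['grip_width'])
C={n:camera(n) for n in('top','side')}
for n in C: save(C[n],n+'0.png')
N=['big_gear_mid','small_gear_mid','sleeve_mid','roller_mid','tall_stand','short_stand']
for l in N:
    for n in C:
        for r in look_for(C[n],l)[:2]: 
            uv=np.array(r['xy'])*[560,420]; print(l,n,round(r['p'],2),uv.round(1),atz(C[n],uv,.01).round(4))
E
```

```text
pics
[ 0.17370543 -0.62578033  0.25185899] [-8.13077854e-04  9.90845756e-01  1.34996266e-01 -1.85086360e-04] 0.0 [-0.64572077 -0.57535664  0.33639466] 0.08779691531048453
big_gear_mid top 0.55 [167.  191.4] [0.593  0.2562 0.01  ]
big_gear_mid side 0.66 [221.8 141.6] [0.6033 0.2566 0.01  ]
small_gear_mid top 0.72 [176.1 256.7] [0.4351 0.2345 0.01  ]
small_gear_mid side 0.83 [167.7 179.9] [0.4457 0.228  0.01  ]
sleeve_mid top 0.67 [379.6 245.6] [ 0.4542 -0.2552  0.01  ]
roller_mid top 0.77 [376.2 173.3] [ 0.6297 -0.252   0.01  ]
roller_mid side 0.72 [430.9 263.9] [ 0.6454 -0.2447  0.01  ]
tall_stand top 0.78 [260.3 189.9] [0.5933 0.0303 0.01  ]
tall_stand side 0.87 [299.  196.6] [0.6014 0.0189 0.01  ]
short_stand side 0.83 [251.  244.9] [ 0.4544 -0.011   0.01  ]
short_stand side 0.52 [297.7 194.1] [0.6046 0.0255 0.01  ]
```

View pics/top0.png

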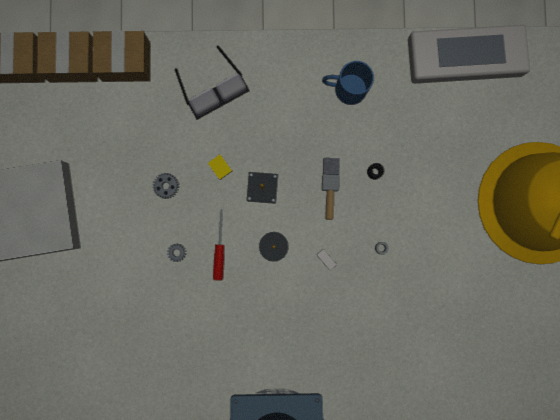

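View pics/side0.png

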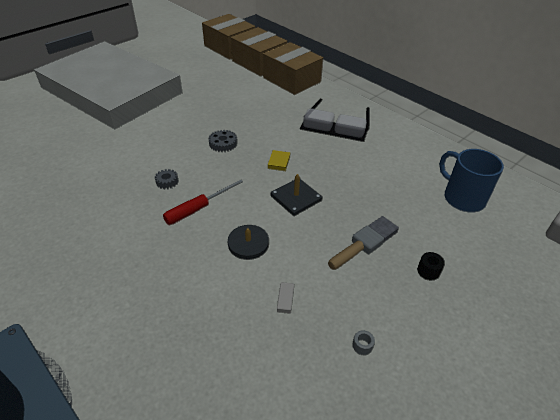

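The top view shows the big gear at (166,185), small gear (177,252), sleeve (381,248), roller (376,171), tall base (263,187) and short base (274,246). The side view shows the same parts at (223,140), (167,178), (364,342), (431,265), (297,195) and (248,241). I'll triangulate from the masks.

Run:
```python
from h import *
C={n:camera(n) for n in('top','side')}
G={'big_gear_mid':((166,185),(223,140)),'small_gear_mid':((177,252),(167,178)),'sleeve_mid':((381,248),(364,342)),'roller_mid':((376,171),(431,265)),'tall_stand':((263,187),(297,195)),'short_stand':((274,246),(248,241))}
print([-(np.array(C[n]['R']).T@C[n]['t']).round(3) for n in C])
for l,g in G.items():
    o=[]
    for n,gg in zip(C,g):
        best=None
        for r in silhouettes(C[n],l):
            ys,xs=np.nonzero(r['mask']); 
            if len(xs)==0: continue
            bb=np.array([(xs.min()+xs.max())/2,(ys.min()+ys.max())/2])
            if np.hypot(*(bb-gg))<15: best=(np.array([xs.mean(),ys.mean()]),bb,len(xs),r['p']);break
        print(l,n,best and [np.round(b,1) for b in best]); o.append(best)
    if all(o):
        for k in (0,1): X=tri(C['top'],o[0][k],C['side'],o[1][k]);print('   ',X.round(4))
c=[(-np.array(C['top']['R']).T@C['top']['t'])]
w=camera('wrist');save(w,'w0.png');print((np.array(w['R'])@observe()['tcp_pos']+w['t']).round(3))
# crops around stands
a=cv2.resize(C['top']['color'][160:270,225:315],None,fx=4,fy=4,interpolation=cv2.INTER_CUBIC)
b=cv2.resize(C['side']['color'][160:270,220:330],None,fx=4,fy=4,interpolation=cv2.INTER_CUBIC)
cv2.imwrite('pics/st.png',np.hstack([a,b])[...,::-1])
```

```text
[array([0.46 , 0.005, 1.241]), array([ 0.136, -0.403,  0.587])]
big_gear_mid top [array([165.8, 185.5]), array([166. , 185.5]), np.int64(481), np.float64(0.8)]
big_gear_mid side [array([222.5, 140.5]), array([223. , 140.5]), np.int64(531), np.float64(0.6)]
    [0.6074 0.2593 0.0095]
    [0.6076 0.2585 0.0098]
small_gear_mid top [array([176.9, 251.7]), array([176.5, 252. ]), np.int64(298), np.float64(0.5)]
small_gear_mid side [array([166.5, 178.8]), array([166.5, 179. ]), np.int64(357), np.float64(0.9)]
    [0.4466 0.233  0.0091]
    [0.4463 0.2339 0.0082]
sleeve_mid top [array([381.4, 247.5]), array([381.5, 247.5]), np.int64(113), np.float64(0.5)]
sleeve_mid side [array([363.5, 342.7]), array([363.5, 342.5]), np.int64(401), np.float64(1.0)]
    [ 0.4497 -0.2592  0.0115]
    [ 0.4497 -0.2592  0.012 ]
roller_mid top [array([376., 171.]), array([376., 171.]), np.int64(207), np.float64(0.7)]
roller_mid side [array([431. , 265.8]), array([431., 266.]), np.int64(592), np.float64(0.8)]
    [ 0.634  -0.2495  0.0192]
    [ 0.634  -0.2497  0.0188]
tall_stand top [array([262.1, 187.6]), array([262. , 187.5]), np.int64(913), np.float64(1.0)]
tall_stand side None
short_stand top [array([273.3, 245.9]), array([273., 246.]), np.int64(687), np.float64(0.6)]
short_stand side [array([248. , 241.8]), array([248., 242.]), np.int64(1187), np.float64(0.7)]
    [0.4574 0.0006 0.0059]
    [0.4575 0.0013 0.0049]
[0.001 0.031 0.148]
```

View pics/st.png

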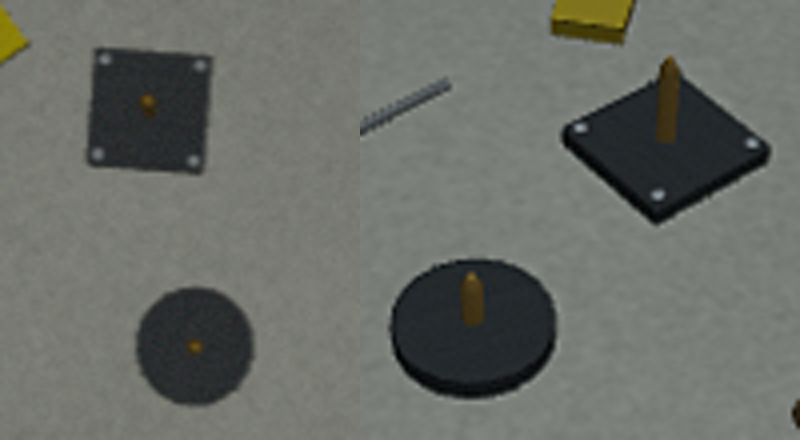

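```bash
python3 -m handwheel '[{"offset":[0,0,0],"twist":[0,0,0.136],"grip":-1},{"offset":[0,0,0],"twist":[0,0,0.136],"grip":-1},{"offset":[4,0,0],"twist":[0,0,0],"grip":-1},{"offset":[4,0,0],"twist":[0,0,0],"grip":-1}]'
python3 - <<'E'
from h import *
s=observe();print(s['tcp_pos'],s['tcp_rot'],s['joint_positions'])
C={n:camera(n) for n in('top','side')}
print('tall tip',tri(C['top'],(262,184.75),C['side'],(297.25,174.5)).round(4),'base mid top',atz(C['top'],(262.5,187.5),.012).round(4), 'short tip',tri(C['top'],(274,246.2),C['side'],(248,228)).round(4))
print(atz(C['top'],(262,184.75),.06),atz(C['side'],(297.25,174.5),.06))
E
```

```text
time_s: 1.95
tcp_pos: [0.2544, -0.6266, 0.2529]
tcp_rot: [0.0, 1.0, -0.001, -0.0]
contact_force: [0.7, -0.5, 0.5]
grip_width: 0.0878
gripper_force: 0.0
[ 0.25443301 -0.62658337  0.25287879] [ 1.59449013e-04  9.99999225e-01 -1.23452166e-03 -2.18875148e-05] [ 1.08782139  0.58213157  0.04664437  1.46278016 -0.02861372  1.09707778
 -0.43342426]
tall tip [0.5996 0.025  0.0618] base mid top [0.5988 0.0248 0.012 ] short tip [ 0.4571 -0.001   0.0423]
[0.59983629 0.02506897 0.06      ] [0.60123954 0.02648206 0.06      ]
```

```bash
python3 -m handwheel '[{"offset":[3.5,-3.4,0],"twist":[0,0,0],"grip":-1},{"offset":[3.5,-3.4,0],"twist":[0,0,0],"grip":-1},{"offset":[3.5,-3.4,0],"twist":[0,0,0],"grip":-1},{"offset":[3.5,-3.4,0],"twist":[0,0,0],"grip":-1},{"offset":[3.5,-3.4,0],"twist":[0,0,0],"grip":-1},{"offset":[3.5,-3.4,0],"twist":[0,0,0],"grip":-1},{"offset":[3.5,-3.4,0],"twist":[0,0,0],"grip":-1},{"offset":[3.5,-3.4,0],"twist":[0,0,0],"grip":-1},{"offset":[3.5,-3.4,0],"twist":[0,0,0],"grip":-1},{"offset":[3.5,-3.4,0],"twist":[0,0,0],"grip":-1},{"offset":[3,-3.7,4],"twist":[0,0,0],"grip":-1},{"offset":[0,0,0],"twist":[0,0,0],"grip":-1}]'
cat >> h.py <<'E'
def wrist(l,z,name=None,grip=True):
    s=observe();w=camera('wrist')
    if name: save(w,name)
    print('tcp',s['tcp_pos'].round(4) if hasattr(s['tcp_pos'],'round') else s['tcp_pos'])
    for r in silhouettes(w,l)[:2]:
        ys,xs=np.nonzero(r['mask']); uv=[xs.mean(),ys.mean()]; bb=[(xs.min()+xs.max())/2,(ys.min()+ys.max())/2]
        print(l,round(r['p'],2),len(xs),np.round(uv,1),'cen',atz(w,uv,z).round(4),'bb',atz(w,bb,z).round(4),'box',xs.min(),xs.max(),ys.min(),ys.max())
    return w
E
python3 - <<'E'
from h import *
wrist('roller_mid',.015,'w1.png')
E
```

```text
time_s: 3.55
tcp_pos: [0.6347, -0.244, 0.209]
tcp_rot: [-0.002, 1.0, 0.003, -0.002]
contact_force: [-1.0, -0.9, -0.2]
grip_width: 0.0881
gripper_force: 0.0
tcp [ 0.6347 -0.244   0.209 ]
roller_mid 0.95 1501 [284.7 182.2] cen [ 0.6345 -0.2469  0.015 ] bb [ 0.6351 -0.2467  0.015 ] box 263 306 158 205
```

View pics/w1.png

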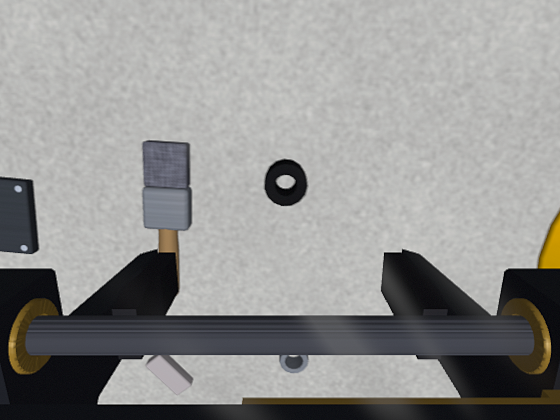

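```bash
python3 -m handwheel '[{"offset":[0,0.3,4],"twist":[0,0,0],"grip":-1},{"offset":[0,0,4],"twist":[0,0,0],"grip":-1},{"offset":[0,0,4],"twist":[0,0,0],"grip":-1},{"offset":[0,0,3.5],"twist":[0,0,0],"grip":-1},{"offset":[0,0,2],"twist":[0,0,0],"grip":-1},{"offset":[0,0,1.4],"twist":[0,0,0],"grip":-1},{"offset":[0,0,0],"twist":[0,0,0],"grip":-1},{"offset":[0,0,0],"twist":[0,0,0],"grip":-1}]'
```

```text
time_s: 4.65
tcp_pos: [0.6352, -0.2533, 0.025]
tcp_rot: [0.0, 1.0, -0.001, 0.001]
contact_force: [0.5, -0.1, 0.2]
grip_width: 0.0884
gripper_force: 0.0
```

```bash
python3 -m handwheel '[{"offset":[0,-0.5,0.5],"twist":[0,0,0],"grip":-1},{"offset":[0,0,0],"twist":[0,0,0],"grip":1},{"offset":[0,0,0],"twist":[0,0,0],"grip":1},{"offset":[0,0,0],"twist":[0,0,0],"grip":1},{"offset":[0,0,0],"twist":[0,0,0],"grip":1},{"offset":[0,0,0],"twist":[0,0,0],"grip":1},{"offset":[0,0,0],"twist":[0,0,0],"grip":1}]'
```

```text
time_s: 5.52
tcp_pos: [0.6343, -0.248, 0.0187]
tcp_rot: [0.0, 1.0, -0.001, 0.0]
contact_force: [-0.6, 0.7, 0.3]
grip_width: 0.0371
gripper_force: 30.0
```

```bash
python3 -m handwheel '[{"offset":[0,0,-4],"twist":[0,0,0],"grip":1},{"offset":[0,0,-4],"twist":[0,0,0],"grip":1},{"offset":[-1.5,-2,-4],"twist":[0,0,0],"grip":1},{"offset":[-2.7,-3.8,0],"twist":[0,0,0],"grip":1},{"offset":[-2.7,-3.8,0],"twist":[0,0,0],"grip":1},{"offset":[-2.7,-3.8,0],"twist":[0,0,0],"grip":1},{"offset":[-2.7,-3.8,0],"twist":[0,0,0],"grip":1},{"offset":[-2.7,-3.8,0],"twist":[0,0,0],"grip":1},{"offset":[-2.7,-3.8,0],"twist":[0,0,0],"grip":1},{"offset":[0,0,0],"twist":[0,0,0],"grip":1},{"offset":[0,0,0],"twist":[0,0,0],"grip":1},{"offset":[0,0,0],"twist":[0,0,0],"grip":1}]'
python3 - <<'E'
from h import *
wrist('short_stand',.012,'w2.png')
E
```

```text
time_s: 7.02
tcp_pos: [0.4584, -0.0008, 0.1388]
tcp_rot: [0.0, 1.0, -0.002, 0.0]
contact_force: [-0.5, -0.2, -0.4]
grip_width: 0.0369
gripper_force: 30.0
tcp [ 0.4584 -0.0008  0.1388]
short_stand 0.78 6368 [276.5 194.5] cen [0.4642 0.0022 0.012 ] bb [0.4638 0.0019 0.012 ] box 228 326 153 237
```

View pics/w2.png

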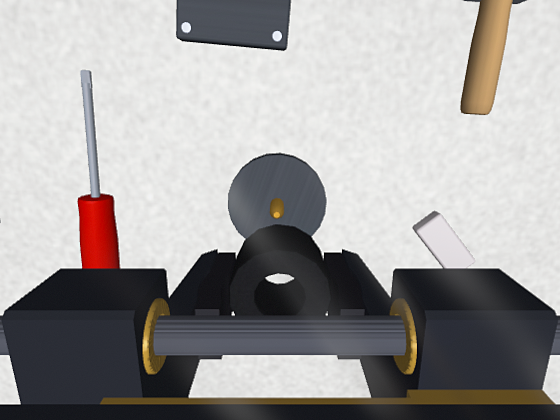

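Run:
```python
from h import *
w=camera('wrist');s=observe()
print(atz(w,(277,202),.012),atz(w,(277,214.5),.038),'roller',atz(w,(280.5,295),.15),s['tcp_pos'])
print((P(w)@[.4584,-.0008,.1501,1]))
p=P(w)@[.4584,-.0008,.1501,1];print(p/p[2])
```

```text
[0.45829621 0.00207867 0.012     ] [0.45663967 0.00193056 0.038     ] roller [ 4.59452531e-01 -3.75670646e-05  1.50000000e-01] [ 4.58009019e-01 -4.06768603e-04  1.38631752e-01]
[38.55286394 40.61622615  0.13643089]
[282.58163459 297.70549851   1.        ]
```

```bash
python3 -m handwheel '[{"offset":[-0.1,-0.15,3],"twist":[0,0,0],"grip":1},{"offset":[0,0,3],"twist":[0,0,0],"grip":1},{"offset":[0,0,1.3],"twist":[0,0,0],"grip":1},{"offset":[0,0,0.6],"twist":[0,0,0],"grip":1},{"offset":[0,0,0.6],"twist":[0,0,0],"grip":1},{"offset":[0,0,0.6],"twist":[0,0,0],"grip":1},{"offset":[0,0,0],"twist":[0,0,0],"grip":1}]'
```

```text
time_s: 8.05
tcp_pos: [0.4566, 0.0018, 0.0477]
tcp_rot: [0.0, 1.0, -0.001, -0.0]
contact_force: [-0.8, 0.0, -0.8]
grip_width: 0.0373
gripper_force: 30.0
```

```bash
python3 -m handwheel '[{"offset":[0,0,0.6],"twist":[0,0,0],"grip":1},{"offset":[0,0,0.6],"twist":[0,0,0],"grip":1},{"offset":[0,0,0.4],"twist":[0,0,0],"grip":1},{"offset":[0,0,0],"twist":[0,0,0],"grip":1},{"offset":[0,0,0],"twist":[0,0,0],"grip":1}]'
```

```text
time_s: 8.68
tcp_pos: [0.4567, 0.0019, 0.0317]
tcp_rot: [0.0, 1.0, -0.001, 0.0]
contact_force: [0.6, -0.9, -1.0]
grip_width: 0.0372
gripper_force: 30.0
```

```bash
python3 -m handwheel '[{"offset":[0,0,0.15],"twist":[0,0,0],"grip":1},{"offset":[0,0,0],"twist":[0,0,0],"grip":1},{"offset":[0,0,0],"twist":[0,0,0],"grip":-1},{"offset":[0,0,0],"twist":[0,0,0],"grip":-1},{"offset":[0,0,0],"twist":[0,0,0],"grip":-1},{"offset":[0,0,0],"twist":[0,0,0],"grip":-1},{"offset":[0,0,-2],"twist":[0,0,0],"grip":-1},{"offset":[0,0,-4],"twist":[0,0,0],"grip":-1},{"offset":[0,0,-4],"twist":[0,0,0],"grip":-1},{"offset":[0,0,-4],"twist":[0,0,0],"grip":-1},{"offset":[0,0,-4],"twist":[0,0,0],"grip":-1}]'
```

```text
time_s: 10.05
tcp_pos: [0.4563, 0.0018, 0.2115]
tcp_rot: [-0.0, 1.0, -0.001, -0.0]
contact_force: [0.5, -0.7, 0.7]
grip_width: 0.0886
gripper_force: 0.0
```

```bash
python3 -m handwheel '[{"offset":[2.15,-3.67,0],"twist":[0,0,0],"grip":-1},{"offset":[2.15,-3.67,0],"twist":[0,0,0],"grip":-1},{"offset":[2.15,-3.67,0],"twist":[0,0,0],"grip":-1},{"offset":[2.15,-3.67,0],"twist":[0,0,0],"grip":-1},{"offset":[2.15,-3.67,0],"twist":[0,0,0],"grip":-1},{"offset":[2.15,-3.67,0],"twist":[0,0,0],"grip":-1},{"offset":[2.15,-3.67,0],"twist":[0,0,0],"grip":-1},{"offset":[0,0,0],"twist":[0,0,0],"grip":-1},{"offset":[0,0,0],"twist":[0,0,0],"grip":-1}]'
python3 - <<'E'
from h import *
wrist('big_gear_mid',.012)
C={n:camera(n) for n in('top','side')}
a=cv2.resize(C['top']['color'][160:270,225:315],None,fx=4,fy=4,interpolation=cv2.INTER_CUBIC)
b=cv2.resize(C['side']['color'][160:270,220:330],None,fx=4,fy=4,interpolation=cv2.INTER_CUBIC)
cv2.imwrite('pics/st1.png',np.hstack([a,b])[...,::-1])
E
```

```text
time_s: 11.18
tcp_pos: [0.607, 0.2575, 0.2096]
tcp_rot: [0.001, 1.0, -0.001, -0.001]
contact_force: [0.2, -0.8, -0.2]
grip_width: 0.0882
gripper_force: 0.0
tcp [0.607  0.2575 0.2096]
big_gear_mid 0.58 3351 [276.2 179.5] cen [0.6092 0.2611 0.012 ] bb [0.6097 0.2608 0.012 ] box 243 310 145 213
```

View pics/st1.png

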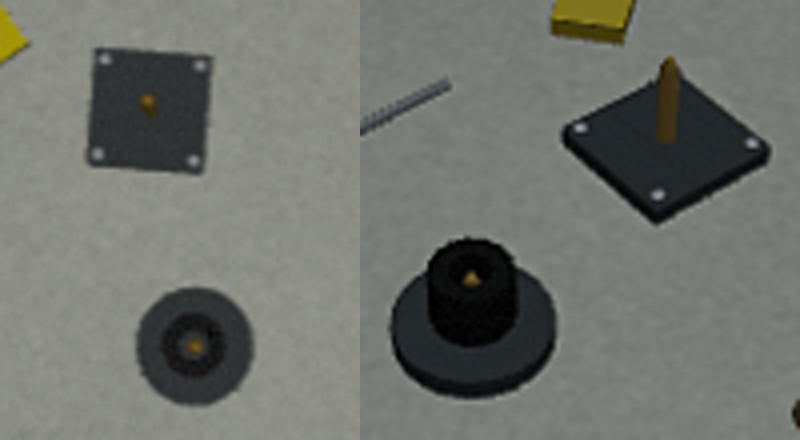

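```bash
python3 -m handwheel '[{"offset":[0.1,-0.25,4],"twist":[0,0,0],"grip":-1},{"offset":[0,0,4],"twist":[0,0,0],"grip":-1},{"offset":[0,0,4],"twist":[0,0,0],"grip":-1},{"offset":[0,0,3.5],"twist":[0,0,0],"grip":-1},{"offset":[0,0,2],"twist":[0,0,0],"grip":-1},{"offset":[0,0,1.4],"twist":[0,0,0],"grip":-1},{"offset":[0,0,0],"twist":[0,0,0],"grip":-1},{"offset":[0,0,0],"twist":[0,0,0],"grip":-1},{"offset":[0,0,0],"twist":[0,0,0],"grip":-1}]'
```

```text
time_s: 12.5
tcp_pos: [0.6092, 0.2614, 0.0224]
tcp_rot: [-0.0, 1.0, -0.001, 0.001]
contact_force: [0.1, -0.9, 0.2]
grip_width: 0.0884
gripper_force: 0.0
```

```bash
python3 -m handwheel '[{"offset":[-0.1,0.1,0.65],"twist":[0,0,0],"grip":-1},{"offset":[0,0,0],"twist":[0,0,0],"grip":-1},{"offset":[0,0,0],"twist":[0,0,0],"grip":1},{"offset":[0,0,0],"twist":[0,0,0],"grip":1},{"offset":[0,0,0],"twist":[0,0,0],"grip":1},{"offset":[0,0,0],"twist":[0,0,0],"grip":1},{"offset":[0,0,0],"twist":[0,0,0],"grip":1}]'
```

```text
time_s: 13.38
tcp_pos: [0.6073, 0.26, 0.0146]
tcp_rot: [0.0, 1.0, -0.001, -0.0]
contact_force: [-0.1, 0.5, -0.8]
grip_width: 0.062
gripper_force: 30.0
```

```bash
python3 -m handwheel '[{"offset":[0,0,-4],"twist":[0,0,0],"grip":1},{"offset":[0,0,-4],"twist":[0,0,0],"grip":1},{"offset":[-0.1,2.35,-4],"twist":[0,0,0],"grip":1},{"offset":[-0.1,3.5,-1],"twist":[0,0,0],"grip":1},{"offset":[-0.1,3.5,0],"twist":[0,0,0],"grip":1},{"offset":[-0.1,3.5,0],"twist":[0,0,0],"grip":1},{"offset":[-0.1,3.5,0],"twist":[0,0,0],"grip":1},{"offset":[-0.1,3.5,0],"twist":[0,0,0],"grip":1},{"offset":[-0.2,3.5,0],"twist":[0,0,0],"grip":1},{"offset":[0,0,0],"twist":[0,0,0],"grip":1},{"offset":[0,0,0],"twist":[0,0,0],"grip":1},{"offset":[0,0,0],"twist":[0,0,0],"grip":1}]'
python3 - <<'E'
from h import *
wrist('tall_stand',.012,'w3.png');C=camera('side');save(C,'s3.png')
E
```

```text
time_s: 14.88
tcp_pos: [0.5991, 0.0283, 0.1447]
tcp_rot: [-0.0, 1.0, 0.0, 0.0]
contact_force: [0.3, 0.4, -0.2]
grip_width: 0.062
gripper_force: 30.0
tcp [0.5991 0.0283 0.1447]
tall_stand 0.78 5683 [282.6 176.6] cen [0.6168 0.0271 0.012 ] bb [0.6139 0.0264 0.012 ] box 232 335 144 217
```

View pics/w3.png

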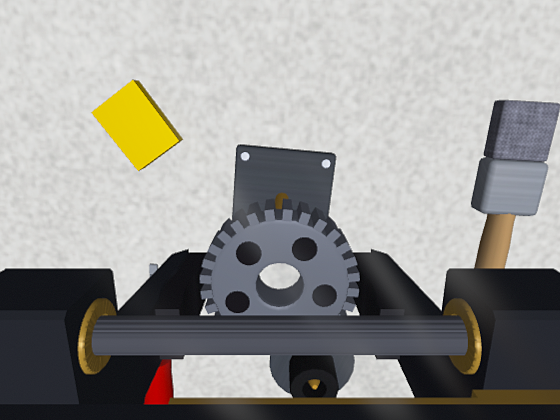

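Run:
```python
from h import *
w=camera('wrist');s=observe()
print('stud',atz(w,(282,200),.012),'bore',atz(w,(279.5,283),s['tcp_pos'][2]+.0014),s['tcp_pos'])
```

```text
stud [0.59917609 0.02673118 0.012     ] bore [0.60019778 0.0285708  0.14607696] [0.59913534 0.02738722 0.14467696]
```

```bash
python3 -m handwheel '[{"offset":[0,0.18,3],"twist":[0,0,0],"grip":1},{"offset":[0,0,3],"twist":[0,0,0],"grip":1},{"offset":[0,0,0.6],"twist":[0,0,0],"grip":1},{"offset":[0,0,0.6],"twist":[0,0,0],"grip":1},{"offset":[0,0,0.6],"twist":[0,0,0],"grip":1},{"offset":[0,0,0.6],"twist":[0,0,0],"grip":1},{"offset":[0,0,0],"twist":[0,0,0],"grip":1}]'
```

```text
time_s: 15.95
tcp_pos: [0.599, 0.0247, 0.0605]
tcp_rot: [0.0, 1.0, -0.001, -0.0]
contact_force: [0.6, -0.2, -0.3]
grip_width: 0.0619
gripper_force: 30.0
```

```bash
python3 -m handwheel '[{"offset":[0,0,1],"twist":[0,0,0],"grip":1},{"offset":[0,0,1],"twist":[0,0,0],"grip":1},{"offset":[0,0,0.6],"twist":[0,0,0],"grip":1},{"offset":[0,0,0.5],"twist":[0,0,0],"grip":1},{"offset":[0,0,0],"twist":[0,0,0],"grip":1},{"offset":[0,0,0],"twist":[0,0,0],"grip":1}]'
```

```text
time_s: 16.7
tcp_pos: [0.5993, 0.0248, 0.0299]
tcp_rot: [-0.0, 1.0, -0.001, 0.0]
contact_force: [0.8, -0.2, -0.2]
grip_width: 0.062
gripper_force: 30.0
```

```bash
python3 -m handwheel '[{"offset":[0,0,0.3],"twist":[0,0,0],"grip":1},{"offset":[0,0,0],"twist":[0,0,0],"grip":1},{"offset":[0,0,0],"twist":[0,0,0],"grip":-1},{"offset":[0,0,0],"twist":[0,0,0],"grip":-1},{"offset":[0,0,0],"twist":[0,0,0],"grip":-1},{"offset":[0,0,0],"twist":[0,0,0],"grip":-1},{"offset":[0,0,-2],"twist":[0,0,0],"grip":-1},{"offset":[0,0,-4],"twist":[0,0,0],"grip":-1},{"offset":[0,0,-4],"twist":[0,0,0],"grip":-1},{"offset":[0,0,-4],"twist":[0,0,0],"grip":-1},{"offset":[0,0,-4],"twist":[0,0,0],"grip":-1}]'
```

```text
time_s: 18.08
tcp_pos: [0.5991, 0.0248, 0.2096]
tcp_rot: [-0.0, 1.0, -0.001, 0.001]
contact_force: [0.2, 0.3, 0.2]
grip_width: 0.0881
gripper_force: 0.0
```

```bash
python3 -m handwheel '[{"offset":[-1.85,3.55,0],"twist":[0,0,0],"grip":-1},{"offset":[-1.85,3.55,0],"twist":[0,0,0],"grip":-1},{"offset":[-1.85,3.55,0],"twist":[0,0,0],"grip":-1},{"offset":[-1.85,3.55,0],"twist":[0,0,0],"grip":-1},{"offset":[-1.85,3.55,0],"twist":[0,0,0],"grip":-1},{"offset":[-1.85,3.55,0],"twist":[0,0,0],"grip":-1},{"offset":[-1.85,3.55,0],"twist":[0,0,0],"grip":-1},{"offset":[-1.85,3.55,0],"twist":[0,0,0],"grip":-1},{"offset":[0,0,0],"twist":[0,0,0],"grip":-1},{"offset":[0,0,0],"twist":[0,0,0],"grip":-1},{"offset":[0,0,0],"twist":[0,0,0],"grip":-1}]'
python3 - <<'E'
from h import *
wrist('sleeve_mid',.015)
C={n:camera(n) for n in('top','side')}
a=cv2.resize(C['top']['color'][160:270,225:315],None,fx=4,fy=4,interpolation=cv2.INTER_CUBIC)
b=cv2.resize(C['side']['color'][160:270,220:330],None,fx=4,fy=4,interpolation=cv2.INTER_CUBIC)
cv2.imwrite('pics/st2.png',np.hstack([a,b])[...,::-1])
E
```

```text
time_s: 19.45
tcp_pos: [0.4516, -0.2578, 0.2072]
tcp_rot: [-0.0, 1.0, 0.001, 0.0]
contact_force: [-0.0, 0.4, 0.4]
grip_width: 0.0879
gripper_force: 0.0
tcp [ 0.4516 -0.2578  0.2072]
sleeve_mid 0.86 708 [279.8 185. ] cen [ 0.4503 -0.2571  0.015 ] bb [ 0.4508 -0.2577  0.015 ] box 264 297 167 202
```

View pics/st2.png

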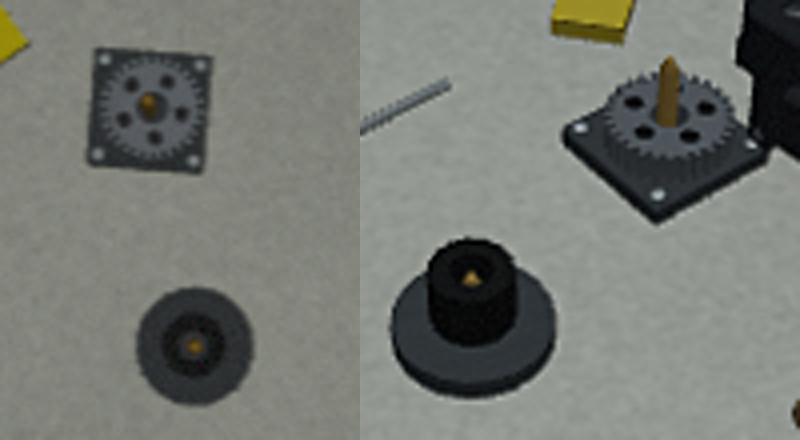

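The big gear is flat on the square base with the stud through it, at crop (670,118), and the roller is unchanged at (472,290). Next is the sleeve.

```bash
python3 -m handwheel '[{"offset":[-0.15,0,4],"twist":[0,0,0],"grip":-1},{"offset":[0,0,4],"twist":[0,0,0],"grip":-1},{"offset":[0,0,4],"twist":[0,0,0],"grip":-1},{"offset":[0,0,3.5],"twist":[0,0,0],"grip":-1},{"offset":[0,0,2],"twist":[0,0,0],"grip":-1},{"offset":[0,0,1.2],"twist":[0,0,0],"grip":-1},{"offset":[0,0,0],"twist":[0,0,0],"grip":-1},{"offset":[0,0,0],"twist":[0,0,0],"grip":-1},{"offset":[0,0,0],"twist":[0,0,0],"grip":-1}]'
```

```text
time_s: 20.78
tcp_pos: [0.4499, -0.2593, 0.0206]
tcp_rot: [0.0, 1.0, -0.001, 0.001]
contact_force: [-0.3, 0.4, 0.6]
grip_width: 0.0883
gripper_force: 0.0
```

```bash
python3 -m handwheel '[{"offset":[0,-0.1,0.3],"twist":[0,0,0],"grip":-1},{"offset":[0,0,0],"twist":[0,0,0],"grip":-1},{"offset":[0,0,0],"twist":[0,0,0],"grip":1},{"offset":[0,0,0],"twist":[0,0,0],"grip":1},{"offset":[0,0,0],"twist":[0,0,0],"grip":1},{"offset":[0,0,0],"twist":[0,0,0],"grip":1},{"offset":[0,0,0],"twist":[0,0,0],"grip":1},{"offset":[0,0,0],"twist":[0,0,0],"grip":1}]'
```

```text
time_s: 21.78
tcp_pos: [0.4493, -0.258, 0.0167]
tcp_rot: [0.0, 1.0, -0.001, -0.0]
contact_force: [-0.5, 0.2, 0.7]
grip_width: 0.0305
gripper_force: 6.0
```

```bash
python3 -m handwheel '[{"offset":[0,0,0],"twist":[0,0,0],"grip":1},{"offset":[0,0,0],"twist":[0,0,0],"grip":1},{"offset":[0,0,-4],"twist":[0,0,0],"grip":1},{"offset":[0,0,-4],"twist":[0,0,0],"grip":1},{"offset":[0,0,-5],"twist":[0,0,0],"grip":1}]'; python3 -m handwheel '[{"offset":[1.88,-3.54,0],"twist":[0,0,0],"grip":1},{"offset":[1.88,-3.54,0],"twist":[0,0,0],"grip":1},{"offset":[1.88,-3.54,0],"twist":[0,0,0],"grip":1},{"offset":[1.88,-3.54,0],"twist":[0,0,0],"grip":1},{"offset":[1.88,-3.54,0],"twist":[0,0,0],"grip":1},{"offset":[1.88,-3.54,0],"twist":[0,0,0],"grip":1},{"offset":[1.88,-3.54,0],"twist":[0,0,0],"grip":1},{"offset":[1.88,-3.54,0],"twist":[0,0,0],"grip":1},{"offset":[0,0,0],"twist":[0,0,0],"grip":1},{"offset":[0,0,0],"twist":[0,0,0],"grip":1},{"offset":[0,0,0],"twist":[0,0,0],"grip":1}]'
python3 - <<'E'
from h import *
wrist('sleeve_mid',.13,'w4.png')
E
```

```text
time_s: 22.4
tcp_pos: [0.4486, -0.2577, 0.1475]
tcp_rot: [-0.0, 1.0, -0.001, -0.001]
contact_force: [0.7, 0.3, -0.0]
grip_width: 0.0297
gripper_force: 30.2
time_s: 23.78
tcp_pos: [0.5995, 0.0232, 0.1466]
tcp_rot: [0.0, 1.0, -0.002, -0.0]
contact_force: [0.3, -0.0, -0.5]
grip_width: 0.0294
gripper_force: 30.2
tcp [0.5995 0.0232 0.1466]
sleeve_mid 0.97 4352 [279.6 277.3] cen [0.5941 0.0241 0.13  ] bb [0.5952 0.0239 0.13  ] box 242 318 236 314
```

View pics/w4.png

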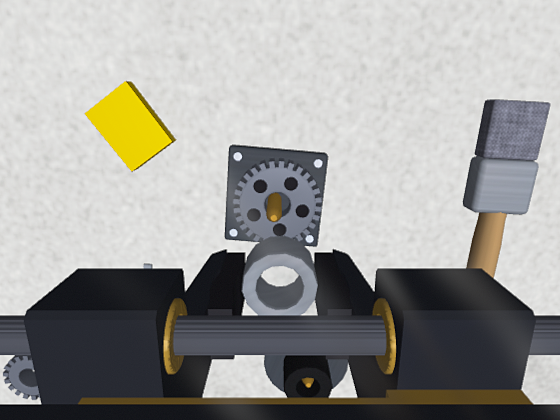

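Run:
```python
from h import *
w=camera('wrist');s=observe();z=s['tcp_pos'][2]
print('tip',atz(w,(273.5,216),.06),'base',atz(w,(276.5,196.5),.012),'bore',atz(w,(279.5,282),z+.0033),s['tcp_pos'])
p=P(w)@[*s['tcp_pos'][:2],z+.0033,1];print(p/p[2])
```

```text
tip [0.60137792 0.02820275 0.06      ] base [0.60189139 0.02667222 0.012     ] bore [0.60218626 0.02454793 0.15003073] [0.5997947  0.02395003 0.14673073]
[281.05562016 287.58639922   1.        ]
```

```bash
python3 -m handwheel '[{"offset":[0,-0.2,3],"twist":[0,0,0],"grip":1},{"offset":[0,0,3],"twist":[0,0,0],"grip":1},{"offset":[0,0,0.6],"twist":[0,0,0],"grip":1},{"offset":[0,0,0.6],"twist":[0,0,0],"grip":1},{"offset":[0,0,0.6],"twist":[0,0,0],"grip":1},{"offset":[0,0,0.6],"twist":[0,0,0],"grip":1},{"offset":[0,0,0],"twist":[0,0,0],"grip":1}]'
```

```text
time_s: 24.8
tcp_pos: [0.5999, 0.027, 0.0625]
tcp_rot: [0.0, 1.0, -0.001, -0.0]
contact_force: [-0.2, 0.6, -0.3]
grip_width: 0.0292
gripper_force: 30.2
```

```bash
python3 -m handwheel '[{"offset":[0,0,0.6],"twist":[0,0,0],"grip":1},{"offset":[0,0,0.4],"twist":[0,0,0],"grip":1},{"offset":[0,0,0.3],"twist":[0,0,0],"grip":1},{"offset":[0,0,0],"twist":[0,0,0],"grip":1},{"offset":[0,0,0],"twist":[0,0,0],"grip":1}]'
```

```text
time_s: 25.42
tcp_pos: [0.6001, 0.027, 0.0498]
tcp_rot: [-0.0, 1.0, -0.001, 0.0]
contact_force: [0.2, -1.0, -0.7]
grip_width: 0.0297
gripper_force: 30.2
```

```bash
python3 -m handwheel '[{"offset":[0,0.1,0.25],"twist":[0,0,0],"grip":1},{"offset":[0,0,0.2],"twist":[0,0,0],"grip":1},{"offset":[0,0,0],"twist":[0,0,0],"grip":1},{"offset":[0,0,0],"twist":[0,0,0],"grip":1}]'
```

```text
time_s: 25.92
tcp_pos: [0.6001, 0.026, 0.0452]
tcp_rot: [-0.0, 1.0, -0.001, 0.0]
contact_force: [-0.5, 0.9, 0.4]
grip_width: 0.0293
gripper_force: 30.2
```

Within 0.5 mm, so release, rise and go to the small gear (.4465,.2335).

```bash
python3 -m handwheel '[{"offset":[0,0,0.05],"twist":[0,0,0],"grip":1},{"offset":[0,0,0],"twist":[0,0,0],"grip":-1},{"offset":[0,0,0],"twist":[0,0,0],"grip":-1},{"offset":[0,0,0],"twist":[0,0,0],"grip":-1},{"offset":[0,0,0],"twist":[0,0,0],"grip":-1},{"offset":[0,0,0],"twist":[0,0,0],"grip":-1},{"offset":[0,0,-2],"twist":[0,0,0],"grip":-1},{"offset":[0,0,-4],"twist":[0,0,0],"grip":-1},{"offset":[0,0,-5],"twist":[0,0,0],"grip":-1},{"offset":[0,0,-5],"twist":[0,0,0],"grip":-1}]'
```

```text
time_s: 27.18
tcp_pos: [0.6, 0.026, 0.2077]
tcp_rot: [-0.0, 1.0, -0.001, 0.001]
contact_force: [0.9, 0.5, 0.4]
grip_width: 0.0883
gripper_force: 0.0
```

```bash
python3 -m handwheel '[{"offset":[-2.55,-3.47,0],"twist":[0,0,0],"grip":-1},{"offset":[-2.55,-3.47,0],"twist":[0,0,0],"grip":-1},{"offset":[-2.55,-3.47,0],"twist":[0,0,0],"grip":-1},{"offset":[-2.55,-3.47,0],"twist":[0,0,0],"grip":-1},{"offset":[-2.55,-3.47,0],"twist":[0,0,0],"grip":-1},{"offset":[-2.55,-3.47,0],"twist":[0,0,0],"grip":-1},{"offset":[0,0,0],"twist":[0,0,0],"grip":-1},{"offset":[0,0,0],"twist":[0,0,0],"grip":-1},{"offset":[0,0,0],"twist":[0,0,0],"grip":-1}]'
python3 - <<'E'
from h import *
wrist('small_gear_mid',.012)
C={n:camera(n) for n in('top','side')}
a=cv2.resize(C['top']['color'][160:270,225:315],None,fx=4,fy=4,interpolation=cv2.INTER_CUBIC)
b=cv2.resize(C['side']['color'][160:270,220:330],None,fx=4,fy=4,interpolation=cv2.INTER_CUBIC)
cv2.imwrite('pics/st3.png',np.hstack([a,b])[...,::-1])
E
```

```text
time_s: 28.3
tcp_pos: [0.4482, 0.2331, 0.2051]
tcp_rot: [0.0, 1.0, -0.002, 0.0]
contact_force: [0.7, 0.2, 0.6]
grip_width: 0.0881
gripper_force: 0.0
tcp [0.4482 0.2331 0.2051]
small_gear_mid 0.58 1546 [278.  183.9] cen [0.4477 0.2353 0.012 ] bb [0.4472 0.2358 0.012 ] box 253 302 160 209
```

View pics/st3.png

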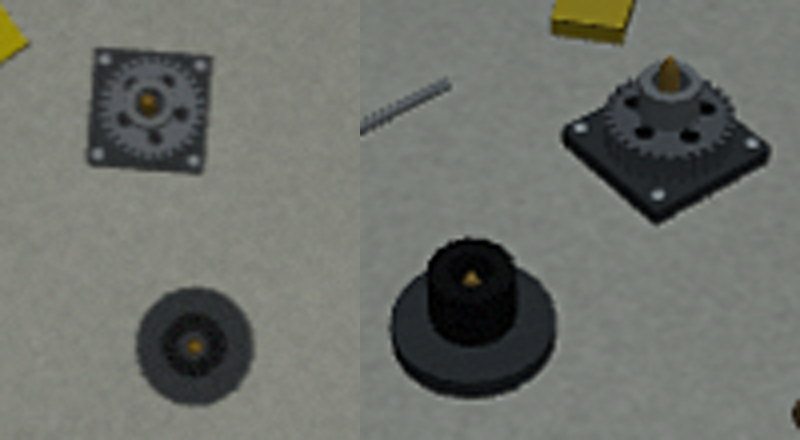

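The sleeve sits down on the big gear with the stud tip poking through, at crop (670,75). Last is the small gear.

```bash
python3 -m handwheel '[{"offset":[-0.1,-0.1,4],"twist":[0,0,0],"grip":-1},{"offset":[0,0,4],"twist":[0,0,0],"grip":-1},{"offset":[0,0,4],"twist":[0,0,0],"grip":-1},{"offset":[0,0,3.5],"twist":[0,0,0],"grip":-1},{"offset":[0,0,2],"twist":[0,0,0],"grip":-1},{"offset":[0,0,1.2],"twist":[0,0,0],"grip":-1},{"offset":[0,0,0],"twist":[0,0,0],"grip":-1},{"offset":[0,0,0],"twist":[0,0,0],"grip":-1},{"offset":[0,0,0],"twist":[0,0,0],"grip":-1}]'
```

```text
time_s: 29.62
tcp_pos: [0.4469, 0.2357, 0.0185]
tcp_rot: [-0.0, 1.0, -0.001, 0.001]
contact_force: [-0.7, -0.4, 0.3]
grip_width: 0.0883
gripper_force: 0.0
```

```bash
python3 -m handwheel '[{"offset":[0,0.1,0.3],"twist":[0,0,0],"grip":-1},{"offset":[0,0,0],"twist":[0,0,0],"grip":-1},{"offset":[0,0,0],"twist":[0,0,0],"grip":1},{"offset":[0,0,0],"twist":[0,0,0],"grip":1},{"offset":[0,0,0],"twist":[0,0,0],"grip":1},{"offset":[0,0,0],"twist":[0,0,0],"grip":1},{"offset":[0,0,0],"twist":[0,0,0],"grip":1},{"offset":[0,0,0],"twist":[0,0,0],"grip":1}]'
```

```text
time_s: 30.62
tcp_pos: [0.4463, 0.2344, 0.0147]
tcp_rot: [-0.0, 1.0, -0.001, -0.0]
contact_force: [-0.9, 1.0, -0.2]
grip_width: 0.0432
gripper_force: 30.0
```

```bash
python3 -m handwheel '[{"offset":[0,0,-4],"twist":[0,0,0],"grip":1},{"offset":[0,0,-4],"twist":[0,0,0],"grip":1},{"offset":[0,0,-5],"twist":[0,0,0],"grip":1},{"offset":[2.56,3.48,0],"twist":[0,0,0],"grip":1},{"offset":[2.56,3.48,0],"twist":[0,0,0],"grip":1},{"offset":[2.56,3.48,0],"twist":[0,0,0],"grip":1},{"offset":[2.56,3.48,0],"twist":[0,0,0],"grip":1},{"offset":[2.56,3.48,0],"twist":[0,0,0],"grip":1},{"offset":[2.56,3.48,0],"twist":[0,0,0],"grip":1},{"offset":[0,0,0],"twist":[0,0,0],"grip":1},{"offset":[0,0,0],"twist":[0,0,0],"grip":1},{"offset":[0,0,0],"twist":[0,0,0],"grip":1}]'
python3 - <<'E'
from h import *
w=camera('wrist');save(w,'w5.png')
E
```

```text
time_s: 32.12
tcp_pos: [0.5989, 0.0271, 0.1446]
tcp_rot: [-0.0, 1.0, 0.001, -0.0]
contact_force: [-0.3, -0.0, -0.2]
grip_width: 0.0437
gripper_force: 30.0
```

View pics/w5.png

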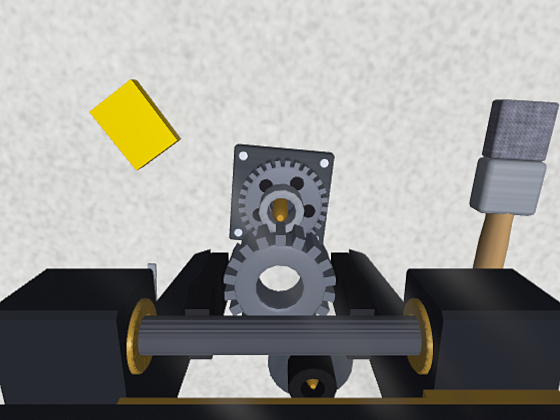

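The gear's bore is at (279,283) and the stud tip at (280,216), both on the same column, so they are aligned.

```bash
python3 -m handwheel '[{"offset":[0.1,0.1,3],"twist":[0,0,0],"grip":1},{"offset":[0,0,2.5],"twist":[0,0,0],"grip":1},{"offset":[0,0,0.6],"twist":[0,0,0],"grip":1},{"offset":[0,0,0.6],"twist":[0,0,0],"grip":1},{"offset":[0,0,0.4],"twist":[0,0,0],"grip":1},{"offset":[0,0,0],"twist":[0,0,0],"grip":1},{"offset":[0,0,0],"twist":[0,0,0],"grip":1}]'
```

```text
time_s: 33.05
tcp_pos: [0.601, 0.0244, 0.0742]
tcp_rot: [-0.0, 1.0, -0.001, 0.0]
contact_force: [0.3, 0.2, -0.6]
grip_width: 0.0432
gripper_force: 30.0
```

Lower another 11.5 mm, shifting back slightly in y.

```bash
python3 -m handwheel '[{"offset":[-0.05,-0.1,0.4],"twist":[0,0,0],"grip":1},{"offset":[0,0,0.4],"twist":[0,0,0],"grip":1},{"offset":[0,0,0.3],"twist":[0,0,0],"grip":1},{"offset":[0,0,0],"twist":[0,0,0],"grip":1},{"offset":[0,0,0],"twist":[0,0,0],"grip":1}]'
```

```text
time_s: 33.67
tcp_pos: [0.6002, 0.0254, 0.0628]
tcp_rot: [0.0, 1.0, -0.001, -0.0]
contact_force: [0.0, 1.0, 1.5]
grip_width: 0.0433
gripper_force: 30.0
```

```bash
python3 -m handwheel '[{"offset":[0,0,0],"twist":[0,0,0],"grip":-1},{"offset":[0,0,0],"twist":[0,0,0],"grip":-1},{"offset":[0,0,0],"twist":[0,0,0],"grip":-1},{"offset":[0,0,0],"twist":[0,0,0],"grip":-1},{"offset":[0,0,-2],"twist":[0,0,0],"grip":-1},{"offset":[0,0,-4],"twist":[0,0,0],"grip":-1},{"offset":[0,0,-4],"twist":[0,0,0],"grip":-1},{"offset":[0,4,-4],"twist":[0,0,0],"grip":-1},{"offset":[0,4,0],"twist":[0,0,0],"grip":-1},{"offset":[0,4,0],"twist":[0,0,0],"grip":-1},{"offset":[0,4,0],"twist":[0,0,0],"grip":-1},{"offset":[0,4,0],"twist":[0,0,0],"grip":-1}]';python3 -m handwheel '[{"offset":[0,4,0],"twist":[0,0,0],"grip":-1},{"offset":[0,0,0],"twist":[0,0,0],"grip":-1},{"offset":[0,0,0],"twist":[0,0,0],"grip":-1}]'
python3 - <<'E'
from h import *
C={n:camera(n) for n in('top','side')}
a=cv2.resize(C['top']['color'][160:270,225:315],None,fx=4,fy=4,interpolation=cv2.INTER_CUBIC)
b=cv2.resize(C['side']['color'][160:270,220:330],None,fx=4,fy=4,interpolation=cv2.INTER_CUBIC)
cv2.imwrite('pics/st4.png',np.hstack([a,b])[...,::-1])
E
```

```text
time_s: 35.17
tcp_pos: [0.6001, -0.1759, 0.2044]
tcp_rot: [0.0, 1.0, -0.001, 0.001]
contact_force: [0.7, -0.9, -1.2]
grip_width: 0.0879
gripper_force: 0.0
time_s: 35.55
tcp_pos: [0.6001, -0.2137, 0.2036]
tcp_rot: [-0.0, 1.0, -0.0, 0.0]
contact_force: [1.1, 0.0, 0.6]
grip_width: 0.0878
gripper_force: 0.0
```

View pics/st4.png

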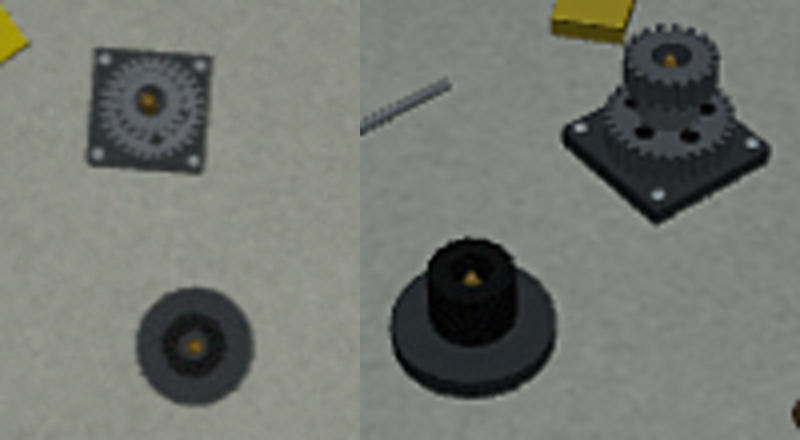

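The small gear lies level on top at crop (671,60), with the stud tip in its bore. The stack and the roller are seated and the robot is clear of everything.

```bash
python3 -c "
from bench import hand_in
print(hand_in())"
```

```text
the job is handed in; nothing more can be done
None
```

The job is handed in at about 36 s of the 109 s allowed: the big gear, sleeve and small gear are stacked in that order on the tall stud and the roller is on the short stud, and all four look fully seated and released in the last pictures.

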